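# Clear the blood-draw prep plate

### The arm

A 7-joint arm with a two-finger parallel gripper is mounted at the origin on the work surface. World frame = base frame: x ahead of the robot, y to its left, z up, the work surface at z = 0. Lengths are in m, angles in rad, forces in N, time in s.
With the tool pointing down it reaches from about 0.4 to 0.75 m from the base axis. Payload 19.5 kg.
Tool frame: the origin (TCP) lies at the very end of the fingers, on their centre line; the grasp point (between the pads) lies 19 mm behind it; z points along the fingers, y is the line along which they close (so a half turn about z gives the same grasp; the last joint's range is limited). The gripper opens to 85 mm and grips with 20 to 120 N. Pads are 22 mm wide; open, the fingers measure 114 mm over their backs; the gripper's body (76 mm by 85 mm) begins 54 mm behind the grasp point. The pads swing forward as they close: fully open they stand 13 mm farther back than shut.
Start: joints at [1.218, 0.707, -0.028, 1.485, 0.022, 0.951, -0.075], TCP at [0.176, -0.547, 0.231] pointing down, gripper open.
Joint ranges: [-2.71, 2.71], [-0.32, 2.16], [-1.57, 1.52], [0, 2.45], [-1.46, 4.6], [0, 2.02], [-2.83, 2.83]. Speed limits (rad/s): [1.89, 1.89, 2.57, 2.57, 3.01, 3.01, 3.01].

### API

Orientations are given as a unit quaternion [x, y, z, w].
In Python, from rig import * gives the robot as it stands.
- The arm moves only by the tool arm_command, never from a script. Its argument "motion" is text: rows parted by semicolons, each of 5 numbers parted by spaces: the opening, from 0 (shut) to 1 (fully open), then the shift along the tool's x, y, z each as a share of 0.05 m, from -1 to 1, then the turn about the tool's z as a share of 5 degrees, from -1 to 1. A call has 1 to 12 rows; each row shifts and turns the commanded pose from where the row before left it, along the tool's axes as they then stand; what a row does not reach is not made up. A row lasts 1/8 s, in which the tool goes at most 62.5 mm and 10.7 degrees, less where a joint would pass 70% of its speed; a pose out of reach is approached as far as the arm can. A call with a number of a shift or a turn outside -1 to 1 is refused whole. A call with a gripper value outside its range is refused whole. The fingers move at their own pace and stop on an object; "force" is the grip in N (left out, the last holds). Time passes only in rows, so rows that do not move let the fingers close. It gives the time, the measured TCP pose, the force, the opening and the grip force at its end, in the units of the state.
- get_state(): the state, without advancing time (a new reading comes with each control period).
- camera(name): name is "scene" or "top" or "wrist"; returns a dict with "frame" (384x512x3 uint8, red, green, blue), "camera_matrix" (3x3 intrinsics, pixels), "world_from_camera" (4x4, takes a point from camera to world coordinates); the wrist camera has in their place "hand_eye" (4x4, takes a point from camera to tool coordinates, whose origin is the TCP and whose axes are the flange's). Camera axes: x right, y up, looking along -z (the intrinsics and any distortion apply to the point x, -y, -z); pixel columns grow to the right and rows downward; lengths in m; the calibration is good to about 2 mm. The wrist camera is an equidistant fisheye: a pixel r from the principal point sees the ray r / f radians off the axis. A picture is of the moment at which its call begins: read the wrist's pose just before it. There is no depth.
- job_done(): hands the job in; it is judged then, once.
The state is a dict: "clock": time; "qpos": joint angles; "dq": joint speeds; "joint_torque": joint torques, N m; "ee_pos": TCP position; "tcp_rot": TCP orientation; "force": force on the tool from outside, world axes, zero at the start; "moment": the same for the moment, N m; "finger_gap": opening from 0.0 (shut) to 1.0 (fully open); "grasp_force": force on a finger pad.
Only numpy, scipy, OpenCV 4.12 (cv2) and the standard library are available. Lean on these libraries where they do the work, as an engineer would, in place of code of your own. Each camera call takes 0.05 s, during which the arm holds its last target. There are 200 camera calls.

### The job

Clear down the blood-draw bench: first move the purple-capped sample tube from the leaning mixer to the orange-ringed hole of the grey rack, fully down, keeping it cap up all the way. Then take the green scraper block from its steel dock and, holding it, wipe all four loose plastic chips off the white plate over its open front edge into the blue catch tray, never touching the sharp chips with the gripper. Finally stand the scraper back in its dock, flat on its rubber, and leave all the other things where they are.

Things in the scene. Friction and masses are not known exactly. Their poses are not given: they have to be found in the camera images.
- sample: the sample tube with the PURPLE cap: clear tube, 16 mm across, round-bottomed, 100 mm tall with the cap (cap 19 mm across, top 30 mm); origin at the centre of its foot, z along the tube to the cap. It starts in an end hole of the mixer, leaning about 25 deg from vertical away from the robot (to +x of the mixer), its foot 45 mm deep, so 55 mm stand out
- mixer: tube mixer, fixed: white block 55 x 130 x 55 mm leaning 25 deg to the back (its +x) on a blue foot 85 x 120 mm, 88 mm high; three 18 mm holes, 45 mm deep, in a row along its y at -42, 0, 42 mm (middle one empty), their axes along (0.42, 0, 0.91) in its frame; origin under the foot's centre, front towards its -x (robot side)
- rack: grey tube rack, fixed block 75 x 104 x 60 mm with two rows of three holes of 19 mm, 50 mm deep, 32 mm apart along its y; origin at the centre of its underside, front towards -x
- ring_hole (a point): centre of the mouth of the orange-ringed hole, on the rack's top face 60 mm above the bench: the end hole at -y of the row nearest the robot; 19 mm wide, 50 mm deep; axes as the rack's
- scraper: green scraper block with rubber underside: foot 20 mm thick (its x) x 100 mm wide (its y) x 26 mm high, above it a grip fin 20 mm thick (x) x 60 mm (y) from 26 to 80 mm height; about 140 g; origin at the centre of its underside, z up. Stands in the dock
- dock: steel dock of the scraper, fixed: shallow tray, outside 46 x 124 mm (x, y), floor 4 mm thick, rim 12 mm above the bench, inside 36 x 114 mm; origin at the centre of its underside; the scraper stands on its floor, wide side along the dock's y
- station: prep station, fixed: white plate, upper face 50 mm above the bench, from x = -85 mm (open front edge, robot side) to 99 mm (back lip), y = -78 to 78 mm between blue side lips; lips 8 mm high. Below the front edge the blue catch tray, inside x = -170 to -88, y = -80 to 80 mm, floor 10 mm, rim 42 mm above the bench. Origin on the bench, 85 mm behind the front edge
- tray_in (a point): centre of the catch tray's floor, 10 mm above the bench, 130 mm in front of the station's origin (its -x); axes as the station's
- chip1: loose hard-plastic chip of a broken cap, about 22 x 15 x 8 mm, flat, lying on the white plate; origin at the centre of its underside
- chip2: loose hard-plastic chip of a broken cap, about 22 x 15 x 8 mm, flat, lying on the white plate; origin at the centre of its underside
- chip3: loose hard-plastic chip of a broken cap, about 22 x 15 x 8 mm, flat, lying on the white plate; origin at the centre of its underside
- chip4: loose hard-plastic chip of a broken cap, about 22 x 15 x 8 mm, flat, lying on the white plate; origin at the centre of its underside
- green_tube: green-capped clear tube, 16 mm across, round-bottomed, 100 mm tall with the cap (cap 19 mm across, top 30 mm); origin at the centre of its foot, z along the tube to the cap; a bystander in the mixer's other end hole
- orange_tube: orange-capped clear tube, 16 mm across, round-bottomed, 100 mm tall with the cap (cap 19 mm across, top 30 mm); origin at the centre of its foot, z along the tube to the cap; a bystander standing in the rack (back row)
- yellow_tube: yellow-capped clear tube, 16 mm across, round-bottomed, 100 mm tall with the cap (cap 19 mm across, top 30 mm); origin at the centre of its foot, z along the tube to the cap; a bystander standing in the rack (front row, 64 mm from the ringed hole)
- tape_roll: orange tape roll lying flat, 60 mm across, 24 mm high, a bystander; origin at the centre of its underside
- spray: white spray bottle with a blue band, 62 mm across, 157 mm high, a bystander behind the plate; origin at the centre of its underside
Not all that is in view belongs to the job. There is more than one size of the scraper; the one meant has the size given above.

How it is judged:
By the outcome, as a careful person would: the job done as asked, in the order asked, and still so for the second after the job is handed in, with the robot touching nothing.
It also fails if it takes over 67 s, if anything falls off the work surface, if the arm or the gripper's body presses on something with over 40 N, if the wrist force passes 120 N, or if a joint passes its speed limit or range.

## Working session

There is one attempt and no reset: what is moved stays moved. The work goes in short steps, Python scripts to look and compute and a tool call to move; the robot and the scene stay as the last step left them, time stands still between calls to the robot, and variables do not carry over. Pictures are saved under pics/ and viewed, at most 10 in all, crops included, and the job is handed in when it is done.

Besides the shell and the picture viewer there is one more tool, called after "Emit:" as name(argument=value, ...) on one line, values as JSON. arm_command: Moves the arm, as the interface text tells. Shift numbers are shares of 0.05 m and turn numbers shares of 5 degrees, none past 1 either way. Its arguments: {"type":"object","properties":{"motion":{"type":"string"},"force":{"type":"number"}},"required":["motion"]}

```bash
ls; mkdir -p pics; cat > h.py <<'E'
import numpy as np, cv2
from rig import *
def ray(c,u,v):
    K=c["camera_matrix"];T=c["world_from_camera"]
    p=cv2.undistortPoints(np.array([[[u,v]]],float),np.array(K),None)[0,0]
    d=np.array(T)[:3,:3]@np.array([p[0],-p[1],-1]);return np.array(T)[:3,3],d/np.linalg.norm(d)
def plane(c,u,v,z):
    o,d=ray(c,u,v);return o+d*(z-o[2])/d[2]
def tri(r1,r2):
    (a,d),(b,e)=r1,r2
    A=np.stack([d,-e],1);s=np.linalg.lstsq(A,b-a,rcond=None)[0]
    p,q=a+d*s[0],b+e*s[1];return (p+q)/2,np.linalg.norm(p-q)
E
python3 - <<'E'
from h import *
s=get_state();print(s["clock"],s["ee_pos"],s["tcp_rot"],s["finger_gap"])
for n in("scene","top"):
    c=camera(n);print(n,[k for k in c],np.round(c["camera_matrix"],1).tolist(),np.round(c["world_from_camera"],3).tolist())
    np.save(n+".npy",c,allow_pickle=True)
    f=cv2.resize(c["frame"],(800,600),interpolation=cv2.INTER_CUBIC)
    cv2.imwrite(f"pics/{n}0.png",f[:,:,::-1])
E
```

```text
pics
0.0 [ 0.17575137 -0.5472111   0.23082779] [ 9.87954424e-01  1.54744193e-01 -9.79388240e-05 -5.31304110e-04] 0.9998862182071967
scene ['frame', 'camera_matrix', 'world_from_camera'] [[406.0, 0.0, 251.6], [0.0, 406.0, 188.8], [0.0, 0.0, 1.0]] [[-0.748, -0.434, 0.502, 1.131], [0.663, -0.509, 0.549, 0.671], [0.017, 0.744, 0.668, 0.83], [0.0, 0.0, 0.0, 1.0]]
top ['frame', 'camera_matrix', 'world_from_camera'] [[366.2, 0.0, 253.4], [0.0, 366.2, 195.5], [0.0, 0.0, 1.0]] [[0.023, 0.996, -0.09, 0.49], [-0.999, 0.02, -0.032, 0.017], [-0.03, 0.091, 0.995, 0.965], [0.0, 0.0, 0.0, 1.0]]
```

View pics/scene0.png

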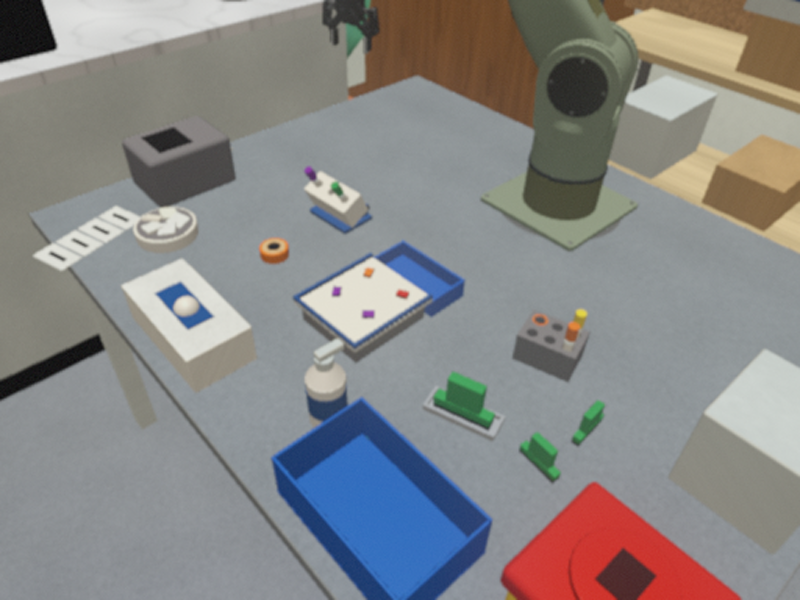

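View pics/top0.png

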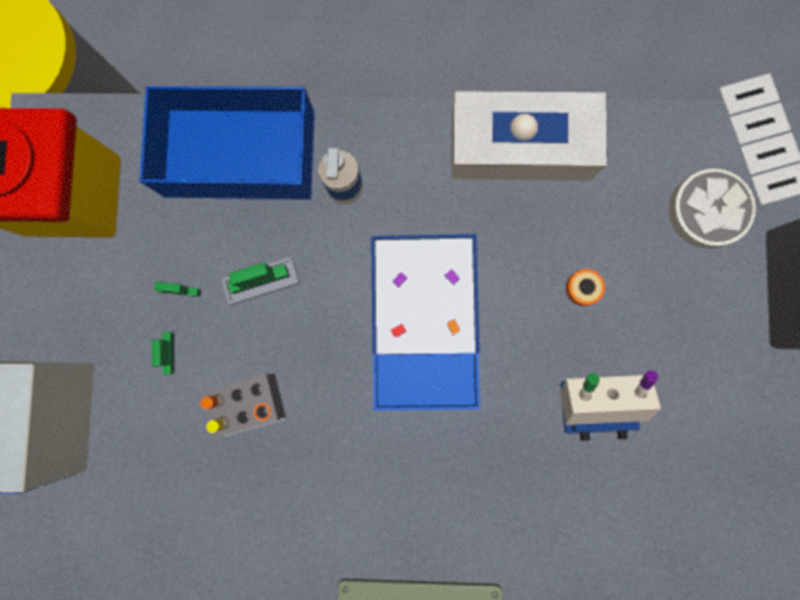

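The scene view (800x600 scale) shows the purple cap at (311,174), ring at (540,320), docked scraper at (465,397), and chips at (369,272), (403,294), (336,291) and (368,314). In the top view the same items are the purple cap (650,380), green cap (591,382), ring (262,411), scraper (260,278) and plate (374–477, 237–353). The smaller green scrapers at (178,289) and (162,352) are decoys.

```bash
cat > m.py <<'E'
from h import *
C={n:np.load(n+".npy",allow_pickle=True).item() for n in("scene","top")}
def blobs(c,lo,hi,amin=6,roi=None):
    hsv=cv2.cvtColor(c["frame"],cv2.COLOR_RGB2HSV);m=cv2.inRange(hsv,lo,hi)
    n,l,st,ce=cv2.connectedComponentsWithStats(m)
    out=[]
    for i in range(1,n):
        if st[i,4]>=amin: out.append((ce[i],st[i,4],cv2.minAreaRect(np.argwhere(l==i)[:,::-1].astype(np.float32)),l==i))
    return out
E
python3 - <<'E'
from m import *
R={"purple":((130,70,40),(160,255,255)),"green":((50,110,40),(85,255,255)),"orange":((3,110,110),(16,255,255)),"yellow":((22,140,120),(32,255,255))}
for n,c in C.items():
    for k,(lo,hi) in R.items():
        for ce,a,r,_ in blobs(c,lo,hi):
            if a<900: print(n,k,np.round(ce,1),a,np.round(r[1],1),round(r[2]), np.round(plane(c,*ce,0.06)[:2],3))
    hsv=cv2.cvtColor(c["frame"],cv2.COLOR_RGB2HSV)
c=C["top"]
# plate: white region
for ce,a,r,m in blobs(c,(0,0,190),(180,50,255),1500):
    print("white",np.round(ce,1),a,np.round(r[1],1),np.round(r[2],1));b=cv2.boxPoints(r);print([np.round(plane(c,*p,.05),4)[:2].tolist() for p in b])
E
```

```text
scene purple [198.1 110.3] 39 [8.5 4.2] 45 [ 0.419 -0.403]
scene purple [215. 186.] 21 [4. 4.] 90 [ 0.625 -0.039]
scene purple [235.2 200.5] 26 [3. 6.] 90 [0.619 0.045]
scene green [214.2 119.1] 10 [3. 2.] 0 [ 0.411 -0.32 ]
scene green [297.3 255. ] 671 [39.4 22.8] 25 [0.627 0.288]
scene green [377.2 268.8] 178 [ 9.  28.6] 41 [0.515 0.439]
scene green [346.  289.9] 294 [29.7 14.8] 45 [0.616 0.428]
scene orange [250.   29.5] 270 [11.2 54.2] 1 [-0.237 -0.866]
scene orange [289.2   3.1] 16 [2.4 6.1] 14 [-0.683 -1.028]
scene orange [306.6  30.8] 342 [10.3 63.5] 9 [-0.447 -0.673]
scene orange [321.9   8.6] 53 [ 4.1 21.2] 4 [-0.762 -0.846]
scene orange [283.3   3.8] 6 [4. 1.] 90 [-0.647 -1.04 ]
scene orange [303.1   3.5] 10 [2.8 4.2] 45 [-0.742 -0.973]
scene orange [255.2   9.5] 6 [2.8 2.1] 45 [-0.455 -1.07 ]
scene orange [283.5   9.8] 6 [4. 1.] 90 [-0.576 -0.967]
scene orange [284.9  36.5] 322 [11.7 48. ] 4 [-0.31 -0.69]
scene orange [269.4  28. ] 26 [ 1.7 18.1] 6 [-0.327 -0.819]
scene orange [275.7  27.2] 27 [ 3. 15.] 0 [-0.36  -0.807]
scene orange [234.4  50.1] 179 [13.9 32.6] 27 [-0.01
[... 1772 characters left out ...]
115.7] 7 [3.6 2.2] 27 [0.767 0.652]
top orange [ 25.5 118.2] 8 [2. 5.] 90 [0.76 0.64]
top orange [  7.7 127.3] 9 [5.  3.4] 37 [0.736 0.685]
top orange [  4.2 134.1] 9 [3.1 4.5] 27 [0.718 0.693]
top orange [373.9 183.6] 185 [23. 23.] 90 [ 0.607 -0.25 ]
top orange [289.9 208.7] 41 [8.  4.9] 63 [ 0.541 -0.044]
top orange [132.3 257.4] 61 [7. 8.] 90 [0.412 0.343]
top orange [167.1 263.2] 63 [10. 11.] 90 [0.4   0.256]
top yellow [136.  272.4] 54 [7.1 7.8] 45 [0.376 0.331]
white [339.  82.] 3412 [46. 96.] 90.0
[[0.93, -0.042], [0.9321, -0.2881], [0.8106, -0.2869], [0.8075, -0.0436]]
white [271.5 189.2] 4253 [72.5 62.2] 89.1
[[0.6793, 0.0842], [0.6845, -0.0733], [0.5019, -0.0781], [0.4959, 0.0764]]
```

```bash
python3 - <<'E'
from m import *
S,T=C["scene"],C["top"]
def t(a,b): p,e=tri(ray(S,*a),ray(T,*b));print(np.round(p,4),"err",round(e,4))
t((198.1,110.3),(415.4,242.2))   # purple cap
t((366.1,208),(132.3,257.4)); t((371.1,202.2),(136,272.4))
def rc(c,lo,hi,pt):
    for ce,a,r,m in blobs(c,lo,hi):
        if np.hypot(*(ce-pt))<3: return r
rs=rc(S,(3,80,90),(18,255,255),(345,204));rt=rc(T,(3,80,90),(18,255,255),(167,263))
print(rs,rt);t(rs[0],rt[0])
for c in(S,T):
  for lo in((45,60,30),(50,110,40)):
    for ce,a,r,m in blobs(c,lo,(90,255,255)):
      if a<900: print(np.round(ce,1),a)
def crop(c,x,y,w,h,k): return cv2.resize(c["frame"][y:y+h,x:x+w],(400,300),interpolation=cv2.INTER_CUBIC)
im=np.vstack([np.hstack([crop(T,135,150,60,45,1),crop(T,355,225,76,57,1)]),np.hstack([crop(S,262,225,76,57,1),crop(S,185,95,60,45,1)])])
cv2.imwrite("pics/crops.png",im[:,:,::-1])
E
```

```text
[ 0.4685 -0.3273  0.1138] err 0.0021
[0.4174 0.3235 0.111 ] err 0.0022
[0.3824 0.3154 0.1037] err 0.0025
((345.5, 204.0), (6.0, 9.0), 90.0) ((167.25001525878906, 263.2500305175781), (10.60660171508789, 11.31370735168457), 45.0)
[0.401  0.2538 0.0633] err 0.0011
[234.5   1.8] 18
[225.6  22.7] 126
[215.  120.2] 33
[297.4 255.1] 771
[376.9 269.2] 251
[346.3 290.6] 414
[214.2 119.1] 10
[297.3 255. ] 671
[377.2 268.8] 178
[346.  289.9] 294
[162.8 176.6] 456
[112.2 184.6] 187
[104.2 225.3] 318
[378.1 244. ] 87
[162.8 176.6] 413
[111.9 184.5] 152
[103.9 225.6] 271
[378.1 243.9] 71
```

View pics/crops.png

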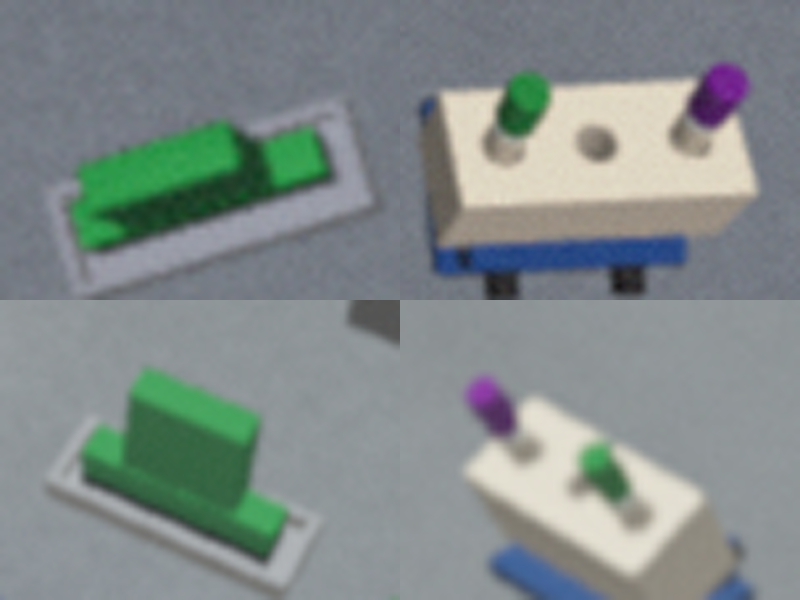

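The crops show the scraper standing in its dock at about 15° yaw with the fin facing up. The purple and green caps lean out of the mixer's end holes, and the middle hole is empty.

```bash
cat >> h.py <<'E'
from scipy.spatial.transform import Rotation as Rn
def go(p,yaw=None,s=None):
    s=s or get_state();R=Rn.from_quat(s["tcp_rot"]).as_matrix()
    y0=np.degrees(np.arctan2(R[1,0],R[0,0]))
    t=0
    if yaw is not None: t=-(((yaw-y0)+90)%180-90)
    R2=R@Rn.from_euler("z",t,degrees=True).as_matrix()
    d=R2.T@(np.array(p)-s["ee_pos"])
    print("t",round(s["clock"],2),"tcp",np.round(s["ee_pos"],4),"yaw",round(y0,1),"gap",round(s["finger_gap"],3),"gf",round(s["grasp_force"],1),"F",np.round(s["force"],1),"tilt",np.round(R[:,2],3))
    print(" turn units %.2f; shift units %s"%(t/5,np.round(d/0.05,2)))
def wrist(name):
    s=get_state();c=camera("wrist");c["R"]=Rn.from_quat(s["tcp_rot"]).as_matrix();c["p"]=np.array(s["ee_pos"])
    np.save(name+".npy",c,allow_pickle=True);return c
def wray(c,u,v):
    K=np.array(c["camera_matrix"]);H=np.array(c["hand_eye"])
    q=np.array([(u-K[0,2])/K[0,0],(v-K[1,2])/K[1,1]]);th=np.hypot(*q);k=np.sin(th)/max(th,1e-9)
    d=np.array([q[0]*k,-q[1]*k,-np.cos(th)])
    return c["p"]+c["R"]@H[:3,3],c["R"]@H[:3,:3]@d
def wplane(c,u,v,z):
    o,d=wray(c,u,v);return o+d*(z-o[2])/d[2]
E
python3 - <<'E'
from h import *
go([.4685,-.3273,.231],4.3)
c=wrist("w0");print(np.round(c["hand_eye"],3).tolist(),np.round(c["camera_matrix"],1).tolist())
E
```

```text
t 0.1 tcp [ 0.1758 -0.5472  0.2309] yaw 17.8 gap 1.0 gf 0.0 F [ 0.7 -0.2  0.5] tilt [-0.     0.001 -1.   ]
 turn units 2.70; shift units [ 6.17 -3.95  0.  ]
[[0.001, 0.954, 0.299, 0.076], [1.0, -0.001, -0.0, 0.0], [-0.0, 0.299, -0.954, -0.142], [0.0, 0.0, 0.0, 1.0]] [[297.3, 0.0, 258.8], [0.0, 297.3, 188.8], [0.0, 0.0, 1.0]]
```

Emit:
arm_command(motion="1 0 0 0 0.9;1 0 0 0 0.9;1 0 0 0 0.9;1 0.9 -0.57 0 0;1 0.9 -0.57 0 0;1 0.9 -0.57 0 0;1 0.9 -0.57 0 0;1 0.9 -0.57 0 0;1 0.9 -0.57 0 0;1 0.77 -0.53 0 0;1 0 0 0 0")

```text
clock: 1.52
ee_pos: [0.4711, -0.3244, 0.2308]
tcp_rot: [0.999, 0.04, 0.0, -0.001]
force: [-0.9, -1.0, 0.4]
finger_gap: 0.999
grasp_force: 0.0
```

```bash
python3 - <<'E'
from m import *
go([.4685,-.3273,.231],4.3)
c=wrist("w1")
for k,lo,hi in(("p",(125,60,30),(165,255,255)),("g",(45,80,30),(90,255,255))):
    for ce,a,r,m in blobs(c,lo,hi,30): print(k,np.round(ce,1),a,np.round(r[1],1),round(r[2]),np.round(wplane(c,*ce,.1138),4))
cv2.imwrite("pics/w1.png",c["frame"][:,:,::-1])
E
```

```text
t 1.52 tcp [ 0.4711 -0.3244  0.2308] yaw 4.6 gap 0.999 gf 0.0 F [-0.9 -1.   0.4] tilt [ 0.     0.002 -1.   ]
 turn units 0.06; shift units [-0.06  0.05 -0.  ]
p [45.8 40.5] 152 [13.4 12. ] 45 [ 0.6077 -0.0936  0.1138]
p [ 4.6 53.3] 116 [ 8.  15.7] 27 [ 0.6029 -0.0253  0.1138]
p [261.8 186.3] 380 [23. 19.] 90 [ 0.4686 -0.3279  0.1138]
g [172.3 185.9] 407 [26.4 18.3] 27 [ 0.4622 -0.2442  0.1138]
```

View pics/w1.png

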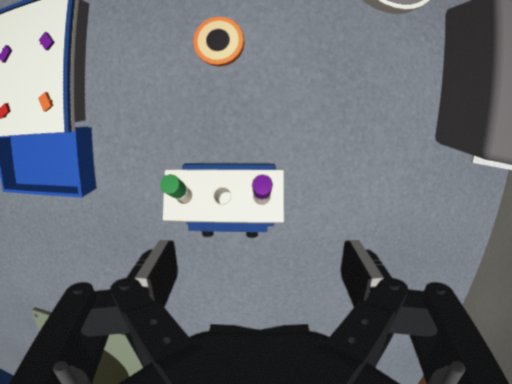

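The wrist view shows the purple cap at (262,186), the green cap at (172,186), and the empty middle hole at (224,197).

Emit:
arm_command(motion="1 -0.05 0.07 0.9 0.06;1 0 0 0.9 0;1 0 0 0.62 0;1 0 0 0.3 0;1 0 0 0 0;0 0 0 0 0;0 0 0 0 0;0 0 0 0 0;0 0 0 0 0", force=25)

```text
clock: 2.7
ee_pos: [0.4665, -0.3302, 0.0955]
tcp_rot: [0.999, 0.035, 0.0, -0.001]
force: [-0.6, 7.1, 5.9]
finger_gap: 0.217
grasp_force: 24.2
```

```bash
python3 - <<'E'
from h import *
go([.4685,-.3273,.095],4.4)
E
```

```text
t 2.7 tcp [ 0.4665 -0.3302  0.0955] yaw 4.0 gap 0.217 gf 24.2 F [-0.6  7.1  5.9] tilt [-0.     0.001 -1.   ]
 turn units -0.08; shift units [ 0.04 -0.05  0.01]
```

Emit:
arm_command(motion="0 0.04 -0.04 0 0;0 0.23 0 -0.5 0;0 0.23 0 -0.5 0;0 0.15 0 -0.4 0;0 0 0 -0.9 0;0 0 0 -0.9 -0.9;0 0 0 0 -0.9;0 0 0 0 -0.7;0 0 0 0 0")

```text
clock: 3.82
ee_pos: [0.4987, -0.3268, 0.2553]
tcp_rot: [0.99, 0.143, 0.0, 0.0]
force: [0.5, 0.3, 0.4]
finger_gap: 0.213
grasp_force: 24.7
```

```bash
python3 - <<'E'
from h import *
go([.432,.263,.26],16.8)
E
```

```text
t 3.83 tcp [ 0.4987 -0.3268  0.2553] yaw 16.5 gap 0.213 gf 24.7 F [0.5 0.3 0.4] tilt [ 0. -0. -1.]
 turn units -0.06; shift units [  2.13 -11.68  -0.09]
```

Emit:
arm_command(motion="0 0.19 -0.9 0 0;0 0.19 -0.9 0 0;0 0.19 -0.9 0 0;0 0.18 -0.9 0 0;0 0.18 -0.9 0 0;0 0.18 -0.9 0 0;0 0.18 -0.9 0 0;0 0.18 -0.9 0 0;0 0.18 -0.9 0 0;0 0.18 -0.9 0 0;0 0.18 -0.9 0 0;0 0.18 -0.9 0 0")

```text
clock: 5.32
ee_pos: [0.45, 0.2237, 0.2554]
tcp_rot: [0.99, 0.143, 0.0, -0.0]
force: [1.5, -1.2, 0.2]
finger_gap: 0.212
grasp_force: 24.7
```

Emit:
arm_command(motion="0 0.13 -0.8 0 0;0 0 0 0 0;0 0 0 0 0")

```text
clock: 5.7
ee_pos: [0.4453, 0.2617, 0.2553]
tcp_rot: [0.99, 0.143, 0.0, 0.0]
force: [0.3, -0.3, -0.4]
finger_gap: 0.214
grasp_force: 24.7
```

```bash
python3 - <<'E'
from m import *
go([.432,.263,.26],16.8)
c=wrist("w2")
for k,lo,hi in(("o",(3,80,90),(18,255,255)),("y",(22,120,100),(33,255,255)),("p",(125,60,30),(165,255,255))):
    for ce,a,r,m in blobs(c,lo,hi,30): print(k,np.round(ce,1),a,np.round(r[0],1),np.round(r[1],1),round(r[2]),np.round(wplane(c,*r[0],.06),4))
c=camera("top");np.save("top2.npy",c);c2=camera("scene");np.save("scene2.npy",c2)
im=np.vstack([cv2.resize(c["frame"][215:305,110:230],(400,300)),cv2.resize(c2["frame"][120:240,280:440],(400,300))])
w=np.load("w2.npy",allow_pickle=True).item()["frame"]
w=cv2.resize(w[:300,60:460],(400,300)); im=np.hstack([im,np.vstack([w,np.zeros_like(w)])])
cv2.imwrite("pics/c2.png",im[:,:,::-1])
E
```

```text
t 5.7 tcp [0.4453 0.2617 0.2553] yaw 16.4 gap 0.214 gf 24.7 F [ 0.3 -0.3 -0.4] tilt [ 0. -0. -1.]
 turn units -0.07; shift units [-0.25 -0.1  -0.09]
o [480.  164.3] 132 [480.  164.5] [15.  8.] 90 [ 0.5416 -0.0409  0.06  ]
o [193.9 181.1] 371 [194.3 181.2] [17.7 24. ] 45 [0.404  0.3296 0.06  ]
o [254.9 200.4] 249 [255.  200.5] [21. 22.] 90 [0.4014 0.2528 0.06  ]
o [  3.2 295.7] 39 [  3.8 295.4] [ 5.4 11.6] 27 [0.0501 0.6879 0.06  ]
y [196.5 212.2] 331 [196.5 212. ] [16.1 23.7] 27 [0.366  0.3182 0.06  ]
p [454.4  92.8] 148 [454.3  92.7] [11.1 13.9] 59 [0.6145 0.0459 0.06  ]
p [494.5 112.9] 115 [494.4 113. ] [14.3  8.2] 79 [ 0.6201 -0.0367  0.06  ]
p [259.  260.1] 1381 [258.9 260.2] [40.2 42.7] 72 [0.3226 0.2246 0.06  ]
```

View pics/c2.png

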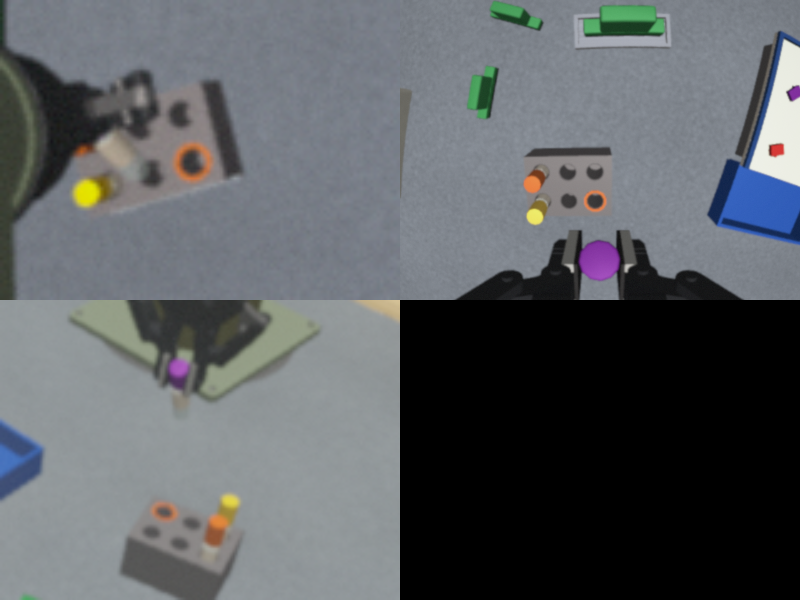

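The crops show the tube still held leaning with its cap up. Its foot end is at about frame px (149,265) in the top view and (352,166) in the scene view, and the ring is at wrist px (255,200).

```bash
python3 - <<'E'
from m import *
T=np.load("top2.npy",allow_pickle=True).item();S=np.load("scene2.npy",allow_pickle=True).item()
def proj(c,X):
    M=np.linalg.inv(np.array(c["world_from_camera"]));x=M[:3,:3]@X+M[:3,3];K=np.array(c["camera_matrix"])
    return np.round([K[0,0]*x[0]/-x[2]+K[0,2],-K[1,1]*x[1]/-x[2]+K[1,2]],1)
tcp=np.array([.4453,.2617,.2553]);g=tcp+[0,0,.019];u=np.array([.959,.282,0])
for th in(15,20,25,30):
    t=np.radians(th);ax=np.sin(t)*u+np.cos(t)*np.array([0,0,1])
    print(th,*[proj(c,g-ax*L) for L in(25,60,85) for c in(T,S) for L in[L/1000]])
go([.4015+.0312,.2532+.0092,.12],16.8)
E
```

```text
15 [139.9 252.1] [352. 149.] [146.6 255.4] [352. 149.] [151.  257.6] [352. 149.]
20 [140.1 253.2] [352. 149.] [146.9 257.9] [352. 149.] [151.4 261. ] [352. 149.]
25 [140.2 254.2] [352. 149.] [147.1 260.3] [352. 149.] [151.8 264.3] [352. 149.]
30 [140.2 255.2] [352. 149.] [147.3 262.6] [352. 149.] [152.  267.5] [352. 149.]
t 5.85 tcp [0.4455 0.2614 0.2555] yaw 16.4 gap 0.208 gf 24.7 F [-0.3  0.4 -0.4] tilt [ 0. -0. -1.]
 turn units -0.08; shift units [-0.24 -0.09  2.71]
```

Emit:
arm_command(motion="0 -0.12 -0.05 0.5 -0.08;0 -0.12 -0.04 0.8 0;0 0 0 0.8 0;0 0 0 0.5 0;0 0 0 0.1 0;0 0 0 0 0;0 0 0 0 0", force=22)

```text
clock: 6.72
ee_pos: [0.4328, 0.2633, 0.1214]
tcp_rot: [0.989, 0.147, 0.001, -0.0]
force: [0.2, 0.4, -0.9]
finger_gap: 0.211
grasp_force: 24.7
```

```bash
python3 - <<'E'
from h import *
go([.4015+.0312,.2532+.0092,.106],16.8)
E
```

```text
t 6.72 tcp [0.4328 0.2633 0.1214] yaw 16.9 gap 0.211 gf 24.7 F [ 0.2  0.4 -0.9] tilt [ 0.001  0.001 -1.   ]
 turn units 0.02; shift units [-0.01  0.02  0.31]
```

Emit:
arm_command(motion="0 -0.02 0.02 0.15 0;0 0 0 0.15 0;0 0 0 0 0;0 0 0 0 0", force=22)

```text
clock: 7.22
ee_pos: [0.432, 0.2625, 0.1054]
tcp_rot: [0.989, 0.147, 0.001, -0.0]
force: [2.4, 2.1, 6.0]
finger_gap: 0.214
grasp_force: 25.0
```

```bash
python3 - <<'E'
from h import *
go([.4015,.2532,.106],16.8)
c=camera("top")["frame"];s=camera("scene")["frame"]
im=np.hstack([cv2.resize(c[225:285,130:210],(400,300)),cv2.resize(s[160:235,310:410],(400,300))])
cv2.imwrite("pics/c3.png",im[:,:,::-1])
E
```

```text
t 7.22 tcp [0.432  0.2625 0.1054] yaw 16.9 gap 0.214 gf 25.0 F [2.4 2.1 6. ] tilt [ 0.001  0.001 -1.   ]
 turn units 0.02; shift units [-0.64  0.   -0.01]
```

View pics/c3.png

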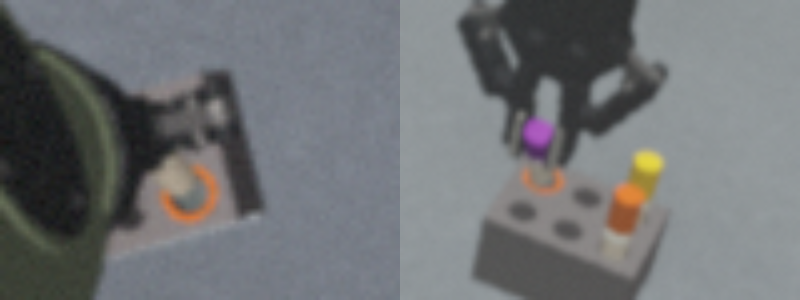

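The foot sits inside the orange ring (top crop about (188,192)) and is in light contact.

Emit:
arm_command(motion="0 -0.1 0 0 0;0 -0.1 0 0 0;0 -0.1 0 0 0;0 0 0 0 0", force=20)

```text
clock: 7.82
ee_pos: [0.4174, 0.2578, 0.1053]
tcp_rot: [0.989, 0.147, 0.0, -0.0]
force: [2.5, 2.8, 0.4]
finger_gap: 0.212
grasp_force: 25.6
```

```bash
python3 - <<'E'
from h import *
go([.4015,.2532,.106],16.8)
E
```

```text
t 7.83 tcp [0.4174 0.2578 0.1053] yaw 16.9 gap 0.212 gf 25.6 F [2.5 2.8 0.4] tilt [ 0.     0.001 -1.   ]
 turn units 0.02; shift units [-0.33 -0.   -0.01]
```

Emit:
arm_command(motion="0 -0.1 -0.01 0 0;0 -0.1 -0.01 0 0;0 -0.13 0 0 0;0 0 0 0.15 0;0 0 0 0.15 0;0 0 0 0 0")

```text
clock: 8.57
ee_pos: [0.4009, 0.2534, 0.0895]
tcp_rot: [0.989, 0.147, -0.001, 0.0]
force: [3.8, 1.5, -1.7]
finger_gap: 0.213
grasp_force: 26.3
```

```bash
python3 - <<'E'
from h import *
go([.4015,.2532,.077],16.8)
c=camera("top")["frame"];s=camera("scene")["frame"];w=wrist("w3")["frame"]
im=np.hstack([cv2.resize(w[150:300,160:360],(400,300)),cv2.resize(s[160:235,310:410],(400,300))])
cv2.imwrite("pics/c4.png",im[:,:,::-1])
E
```

```text
t 8.57 tcp [0.4009 0.2534 0.0895] yaw 16.9 gap 0.213 gf 26.3 F [ 3.8  1.5 -1.7] tilt [-0.001 -0.001 -1.   ]
 turn units 0.02; shift units [0.01 0.01 0.25]
```

View pics/c4.png

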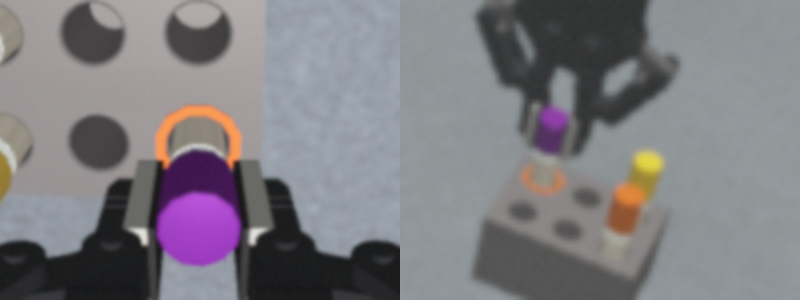

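The tube is now nearly upright in the ringed hole with its cap up, so I push it down the rest of the way.

Emit:
arm_command(motion="0 0.04 0 0.15 0;0 0 0 0.12 0;0 0 0 0 0")

```text
clock: 9.1
ee_pos: [0.401, 0.2536, 0.076]
tcp_rot: [0.989, 0.147, -0.003, 0.001]
force: [-9.4, -2.1, -9.3]
finger_gap: 0.212
grasp_force: 25.6
```

```bash
python3 - <<'E'
from h import *
go([.4015,.2532,.077],16.8)
E
```

```text
t 9.1 tcp [0.401  0.2536 0.076 ] yaw 16.9 gap 0.212 gf 25.6 F [-9.4 -2.1 -9.3] tilt [-0.005 -0.002 -1.   ]
 turn units 0.03; shift units [ 0.01  0.01 -0.02]
```

Emit:
arm_command(motion="0 -0.03 0 0 0;0.45 0 0 0 0;0.45 0 0 0 0;0.45 0 0 0 0;0.45 0 0 -0.5 0;0.45 0 0 -0.9 0;0.45 0 0 -0.9 0;0.6 0 0 0 0")

```text
clock: 10.1
ee_pos: [0.4026, 0.2545, 0.1944]
tcp_rot: [0.989, 0.147, 0.002, -0.001]
force: [-0.1, -0.7, -0.4]
finger_gap: 0.598
grasp_force: 0.0
```

```bash
python3 - <<'E'
from m import *
go([.4015,.2532,.077],16.8)
c=wrist("w4");S=camera("scene")
for n,lo,hi in(("p",(125,60,30),(165,255,255)),("y",(22,120,100),(33,255,255))):
  a=[b for b in blobs(c,lo,hi,100) if b[0][1]>120][0]
  b=max((b for b in blobs(S,lo,hi,15) if b[0][0]>320 and 180<b[0][1]<230),key=lambda b:b[1],default=None)
  print(n,a[0],a[1],b and (b[0],b[1]), b and tri(wray(c,*a[0]),ray(S,*b[0])))
im=np.hstack([cv2.resize(c["frame"][100:325,120:420],(400,300)),cv2.resize(S["frame"][160:235,310:410],(400,300))])
cv2.imwrite("pics/c5.png",im[:,:,::-1])
E
```

```text
t 10.1 tcp [0.4026 0.2545 0.1944] yaw 16.9 gap 0.598 gf 0.0 F [-0.1 -0.7 -0.4] tilt [ 0.004  0.003 -1.   ]
 turn units 0.02; shift units [-0.04  0.02  2.35]
p [259.23913043 188.18577075] 506 (array([347.07246377, 195.30434783]), np.int32(69)) (array([0.40508027, 0.25428018, 0.09838564]), np.float64(0.00032997057328168207))
y [185.42911877 192.40229885] 522 (array([371.18, 202.1 ]), np.int32(50)) (array([0.3839407 , 0.31403322, 0.10345181]), np.float64(0.0020308482206753756))
```

View pics/c5.png

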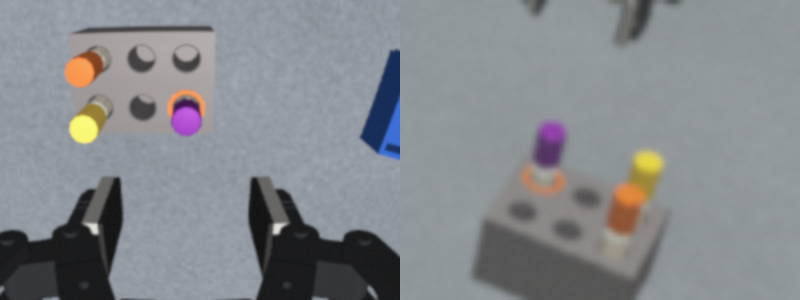

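The purple tube is upright in the ringed hole at the same height as its yellow neighbour, so it is fully down. Next is the scraper.

```bash
python3 - <<'E'
from h import *
print(np.round(get_state()["qpos"],2))
go([.60,.27,.26],16)
go([.60,.27,.26],106)
E
```

```text
[-0.69  0.63  0.11  1.89 -0.11  0.62 -1.79]
t 10.2 tcp [0.4017 0.2539 0.1919] yaw 16.9 gap 0.597 gf 0.0 F [-0.2 -1.1 -1.1] tilt [ 0.  0. -1.]
 turn units 0.18; shift units [ 3.9   0.78 -1.36]
t 10.2 tcp [0.4017 0.2539 0.1919] yaw 16.9 gap 0.597 gf 0.0 F [-0.2 -1.1 -1.1] tilt [ 0.  0. -1.]
 turn units -17.82; shift units [-0.78  3.9  -1.36]
```

Emit:
arm_command(motion="1 0.2 0.1 -0.7 0;1 0.9 0.17 -0.66 0;1 0.9 0.17 0 0;1 0.9 0.17 0 0;1 0.9 0.17 0 0;1 0 0 0 -0.99;1 0 0 0 -0.99;1 0 0 0 -0.99;1 0 0 0 -0.99;1 0 0 0 -0.99;1 0 0 0 -0.99;1 0 0 0 -0.99")

```text
clock: 11.7
ee_pos: [0.5946, 0.2717, 0.2582]
tcp_rot: [0.9, 0.436, -0.001, -0.0]
force: [-0.1, -0.3, 0.0]
finger_gap: 1.004
grasp_force: 0.0
```

Emit:
arm_command(motion="1 0 0 0 -0.99;1 0 0 0 -0.99;1 0 0 0 -0.99;1 0 0 0 -0.99;1 0 0 0 -0.99;1 0 0 0 -0.99;1 0 0 0 -0.99;1 0 0 0 -0.99;1 0 0 0 -0.99;1 0 0 0 -0.99;1 0 0 0 -0.99;1 0 0 0 0")

```text
clock: 13.2
ee_pos: [0.5947, 0.2717, 0.2585]
tcp_rot: [0.602, 0.799, -0.001, -0.001]
force: [0.5, 0.1, -0.0]
finger_gap: 0.998
grasp_force: 0.0
```

```bash
python3 - <<'E'
from m import *
go([.615,.276,.26],106)
c=wrist("w5");T=camera("top")
cv2.imwrite("pics/w5.png",c["frame"][:,:,::-1])
# bright green (top faces) components
hsv=cv2.cvtColor(c["frame"],cv2.COLOR_RGB2HSV)
for ce,a,r,m in blobs(c,(45,80,30),(90,255,255),300):
    print(np.round(ce,1),a,[np.round(v,1) for v in r[:2]],round(r[2],1),np.percentile(hsv[m][:,2],[5,25,50,75,95]))
E
```

```text
t 13.2 tcp [0.5947 0.2717 0.2585] yaw 106.0 gap 0.998 gf 0.0 F [ 0.5  0.1 -0. ] tilt [-0.002 -0.    -1.   ]
 turn units -0.00; shift units [-0.03  0.41 -0.03]
[214.2  17.6] 885 [array([215.8,  17. ]), array([54.3, 19.1])] 8.7 [ 80.  88. 170. 193. 200.]
[293.7  49.4] 632 [array([293.7,  50.1]), array([12.8, 52.8])] 22.2 [104.55 171.   199.   205.   212.  ]
[279.4 157.1] 1298 [array([280. , 155.9]), array([75.9, 18.6])] 88.0 [103.85 177.   208.   214.   217.  ]
```

View pics/w5.png

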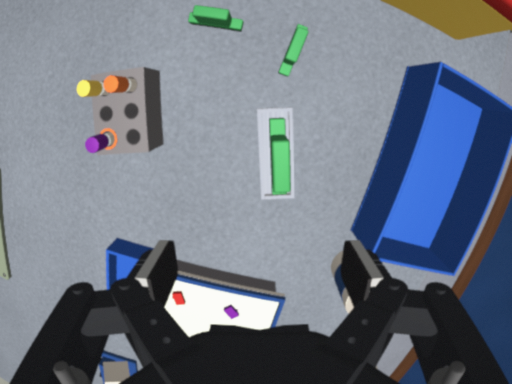

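The wrist view shows the docked scraper, with the fin top spanning roughly (272–290, 137–194) and the end of the foot visible at (277,127).

```bash
python3 - <<'E'
from m import *
c=np.load("w5.npy",allow_pickle=True).item()
hsv=cv2.cvtColor(c["frame"],cv2.COLOR_RGB2HSV)
m=cv2.inRange(hsv,(45,80,185),(90,255,255));m[:100]=0;m[210:]=0
for y in range(116,200,4):
    x=np.where(m[y,250:310])[0]
    if len(x): print(y,x[0]+250,x[-1]+250,end=" | ")
m[:142]=0
r=cv2.minAreaRect(np.argwhere(m>0)[:,::-1].astype(np.float32));print("\n",r)
for p in cv2.boxPoints(r): print(np.round(wplane(c,*p,.084),4))
xs,ys=np.where(m.any(0))[0],np.where(m.any(1))[0]
S,T=C["scene"],C["top"]
print(tri(ray(S,299.2,244.8),ray(T,159,174.75)))
fc=(281.5,(137+ys[-1])/2);print(fc,ys[-1],wplane(c,*fc,.084),tri(ray(S,299.2,244.8),wray(c,*fc)))
E
```

```text
120 271 284 | 124 271 284 | 128 271 284 | 132 271 284 | 144 274 288 | 148 274 288 | 152 274 288 | 156 274 288 | 160 274 288 | 164 274 288 | 168 275 288 | 172 275 288 | 176 275 288 | 180 275 288 | 184 275 288 | 188 275 288 | 192 277 277 | 
 ((280.5, 167.5), (51.0, 15.0), 90.0)
[0.6006 0.3039 0.084 ]
[0.6161 0.3085 0.084 ]
[0.6334 0.2534 0.084 ]
[0.6172 0.2487 0.084 ]
(array([0.61598402, 0.27990327, 0.08164854]), np.float64(0.0012758360958228523))
(281.5, np.float64(165.0)) 193 [0.61682267 0.28215991 0.084     ] (array([0.6169661 , 0.28182334, 0.08388382]), np.float64(0.0006590965170972718))
```

```bash
python3 - <<'E'
from h import *
go([.6168,.282,.042],106.8)
E
```

```text
t 13.3 tcp [0.5947 0.2718 0.259 ] yaw 105.9 gap 1.001 gf 0.0 F [ 0.   0.3 -0.6] tilt [-0.001 -0.    -1.   ]
 turn units -0.18; shift units [0.07 0.49 4.34]
```

Emit:
arm_command(motion="1 0.07 0.49 0 -0.18;1 0 0 0.9 0;1 0 0 0.9 0;1 0 0 0.9 0;1 0 0 0.9 0;1 0 0 0.5 0;1 0 0 0.24 0;1 0 0 0 0;1 0 0 0 0")

```text
clock: 14.42
ee_pos: [0.6179, 0.2822, 0.044]
tcp_rot: [0.596, 0.803, 0.001, 0.0]
force: [0.7, -0.4, 0.3]
finger_gap: 1.003
grasp_force: 0.0
```

```bash
python3 - <<'E'
from h import *
go([.6168,.282,.042],106.8)
E
```

```text
t 14.43 tcp [0.6179 0.2822 0.044 ] yaw 106.9 gap 1.003 gf 0.0 F [ 0.7 -0.4  0.3] tilt [ 0.001  0.001 -1.   ]
 turn units 0.02; shift units [ 0.   -0.02  0.04]
```

Emit:
arm_command(motion="0 0 -0.02 0.02 0;0 0 0 0 0;0 0 0 0 0;0 0 0 0 0;0 0 0 0 0", force=80)

```text
clock: 15.05
ee_pos: [0.6166, 0.2818, 0.0421]
tcp_rot: [0.595, 0.803, 0.0, 0.0]
force: [-0.7, -0.4, 4.6]
finger_gap: 0.225
grasp_force: 78.1
```

```bash
python3 - <<'E'
from m import *
go([.6168,.282,.242],106.8)
# refine station + chips from initial top image (z=.05 / .058) and wrist views
for n in("w1","w2","w5"):
    c=np.load(n+".npy",allow_pickle=True).item()
    for k,lo,hi in(("p",(125,60,30),(165,255,255)),("r",(172,120,100),(180,255,255)),("r",(0,150,100),(3,255,255)),("o",(4,120,110),(16,255,255))):
        for ce,a,r,m in blobs(c,lo,hi,30):
            p=wplane(c,*ce,.056)
            if .48<p[0]<.7 and abs(p[1])<.09: print(n,k,np.round(p[:2],4),a)
T=C["top"]
for k,lo,hi in(("p",(130,70,40),(160,255,255)),("r",(172,100,80),(180,255,255)),("r",(0,120,80),(3,255,255)),("o",(4,110,110),(16,255,255))):
    for ce,a,r,m in blobs(T,lo,hi,5):
        p=plane(T,*ce,.056)
        if .48<p[0]<.7 and abs(p[1])<.09: print("top",k,np.round(p[:2],4),a)
# plate edges in top: white mask line fits
hsv=cv2.cvtColor(T["frame"],cv2.COLOR_RGB2HSV)
m=cv2.inRange(hsv,(0,0,170),(180,70,255))
f=[(x,np.where(m[150:235,x])[0]) for x in range(245,300,3)]
pt=lambda u,v:plane(T,u,v,.05)[:2]
fr=np.array([pt(x,150+r[-1]+.5) for x,r in f if len(r)]);bk=np.array([pt(x,150+r[0]-.5) for x,r in f if len(r)])
for q in(fr,bk): l=np.polyfit(q[:,1],q[:,0],1);print("x = %.4f + %.4f y"%(l[1],l[0]), np.abs(q[:,0]-np.polyval(l,q[:,1])).max())
g=[(y,np.where(m[y,230:320])[0]) for y in range(160,222,4)]
for i,e in((0,-.5),(-1,.5)):
    q=np.array([pt(230+r[i]+e,y) for y,r in g]);l=np.polyfit(q[:,0],q[:,1],1);print("y at x=.59: %.4f slope %.4f"%(np.polyval(l,.59),l[0]))
E
```

```text
t 15.05 tcp [0.6166 0.2818 0.0421] yaw 106.9 gap 0.225 gf 78.1 F [-0.7 -0.4  4.6] tilt [ 0.  0. -1.]
 turn units 0.02; shift units [ 0.    0.01 -4.  ]
w1 p [ 0.6213 -0.0434] 152
w1 p [0.6154 0.0402] 116
w1 r [0.5338 0.0398] 85
w1 o [ 0.5417 -0.047 ] 156
w2 p [0.6155 0.0429] 148
w2 p [ 0.6215 -0.0406] 115
w2 r [0.5338 0.0437] 129
w2 o [ 0.542  -0.0445] 106
w5 p [0.616  0.0429] 115
w5 r [0.5342 0.0438] 100
top p [ 0.6215 -0.0407] 48
top p [0.6156 0.0433] 42
top r [0.5333 0.0431] 35
top o [ 0.5412 -0.0442] 41
x = 0.4981 + -0.0434 y 0.0012647469003655987
x = 0.6823 + -0.0430 y 0.0012830240573616924
y at x=.59: 0.0811 slope 0.0430
y at x=.59: -0.0760 slope 0.0423
```

```bash
python3 - <<'E'
from m import *
T=C["top"]
for z in(0,.08,.157): print(z,[np.round(plane(T,u*.64,v*.64,z)[:2],3).tolist() for u,v in((340,172),(332,162),(342,200))])
go([.6499,.0292,.15],92.5)
E
```

```text
0 [[0.808, 0.152], [0.826, 0.166], [0.759, 0.146]]
0.08 [[0.782, 0.14], [0.798, 0.154], [0.736, 0.136]]
0.157 [[0.756, 0.13], [0.771, 0.142], [0.715, 0.125]]
t 15.05 tcp [0.6166 0.2818 0.0421] yaw 106.9 gap 0.225 gf 78.1 F [-0.7 -0.4  4.6] tilt [ 0.  0. -1.]
 turn units 2.88; shift units [-5.07  0.45 -2.16]
```

Emit:
arm_command(motion="0 0 0 -0.3 0;0 0 0 -0.9 0;0 0 0 -0.96 0;0 0 0 0 0.96;0 0 0 0 0.96;0 0 0 0 0.96;0 -0.85 0.08 0 0;0 -0.85 0.08 0 0;0 -0.85 0.08 0 0;0 -0.85 0.07 0 0;0 -0.85 0.07 0 0;0 -0.82 0.07 0 0")

```text
clock: 16.55
ee_pos: [0.6501, 0.0279, 0.1507]
tcp_rot: [0.692, 0.722, 0.0, 0.0]
force: [0.1, -0.9, -2.0]
finger_gap: 0.222
grasp_force: 78.0
```

Emit:
arm_command(motion="0 0 0 0 0;0 0 0 0 0")

```text
clock: 16.8
ee_pos: [0.65, 0.0301, 0.1504]
tcp_rot: [0.691, 0.723, 0.0, -0.0]
force: [0.4, 0.4, -1.1]
finger_gap: 0.225
grasp_force: 78.0
```

```bash
python3 - <<'E'
from m import *
go([.6499,.0292,.0885],92.5)
c=wrist("w6")
for ce,a,r,m in blobs(c,(45,80,30),(90,255,255),300): print(np.round(ce,1),a,np.round(r[1],1),round(r[2],1))
E
```

```text
t 16.8 tcp [0.65   0.0301 0.1504] yaw 92.5 gap 0.225 gf 78.0 F [ 0.4  0.4 -1.1] tilt [ 0.     0.001 -1.   ]
 turn units 0.01; shift units [-0.02 -0.    1.24]
[258.4 243.4] 7719 [182.  50.] 90.0
```

Emit:
arm_command(motion="0 -0.02 0 0.6 0;0 0 0 0.5 0;0 0 0 0.14 0;0 0 0 0 0;0 0 0 0 0")

```text
clock: 17.48
ee_pos: [0.6503, 0.0291, 0.0885]
tcp_rot: [0.691, 0.723, 0.0, 0.0]
force: [0.7, 0.3, -1.4]
finger_gap: 0.226
grasp_force: 78.2
```

```bash
python3 - <<'E'
from h import *
go([.583-.095*.9991-.001,.0023-.0041+.024,.0885],92.5)
E
```

```text
t 17.48 tcp [0.6503 0.0291 0.0885] yaw 92.5 gap 0.226 gf 78.2 F [ 0.7  0.3 -1.4] tilt [ 0.001  0.    -1.   ]
 turn units 0.01; shift units [ 0.01 -3.27 -0.  ]
```

Emit:
arm_command(motion="0 0 0 0.015 0;0 0 -0.3 0 0;0 0 -0.4 0 0;0 0 -0.4 0 0;0 0 -0.4 0 0;0 0 -0.4 0 0")

```text
clock: 18.23
ee_pos: [0.556, 0.0245, 0.0881]
tcp_rot: [0.691, 0.722, 0.002, 0.001]
force: [4.3, 0.2, 3.7]
finger_gap: 0.224
grasp_force: 79.2
```

Emit:
arm_command(motion="0 0 -0.4 0 0;0 0 -0.35 0 0;0 0 -0.3 0 0;0 0 -0.2 0 0;0 0 -0.12 0 0;0 0 0 0 0;0 0 0 0 0")

```text
clock: 19.1
ee_pos: [0.4869, 0.0213, 0.087]
tcp_rot: [0.691, 0.722, -0.0, -0.0]
force: [-0.2, -1.0, -1.3]
finger_gap: 0.226
grasp_force: 78.5
```

```bash
cat > chips.py <<'E'
from m import *
def show(c,f,nm):
    for k,lo,hi in(("p",(125,60,30),(165,255,255)),("r",(170,100,70),(180,255,255)),("r",(0,140,70),(3,255,255)),("o",(4,110,90),(16,255,255))):
        for ce,a,r,m in blobs(c,lo,hi,8):
            p=f(c,*ce,.05)
            if .35<p[0]<.72 and abs(p[1])<.11: print(nm,k,np.round(ce,1),np.round(p[:2],4),a)
E
python3 - <<'E'
from chips import *
go([.583-.095*.9991-.001,.0023-.0041+.024,.0885],92.5)
show(wrist("w7"),wplane,"w");show(camera("scene"),plane,"s");show(camera("top"),plane,"t")
E
```

```text
t 19.1 tcp [0.4869 0.0213 0.087 ] yaw 92.5 gap 0.226 gf 78.5 F [-0.2 -1.  -1.3] tilt [-0.  0. -1.]
 turn units 0.00; shift units [ 0.02  0.01 -0.03]
w p [237.9 173.3] [0.4721 0.0505] 101
w p [229.4 159.2] [0.4667 0.0593] 12
w p [215.6 164.8] [0.4581 0.0554] 22
w p [215.3 182.9] [0.4579 0.0437] 15
w p [229.4 188.8] [0.467  0.0402] 14
w p [418.7 293.2] [ 0.6249 -0.0455] 411
w r [219.7 179.2] [0.4608 0.0462] 48
w r [228.5 160.1] [0.4661 0.0587] 10
w r [234.6 170.5] [0.4701 0.0523] 14
w r [225.2 173.9] [0.4642 0.0498] 485
s p [215. 186.] [ 0.618  -0.0478] 23
s o [235.4 173.9] [ 0.5381 -0.0515] 21
t p [288.9 176.8] [ 0.622 -0.041] 50
```

Emit:
arm_command(motion="0 0 0 -0.6 0;0 0 0 -0.65 0;0 -0.27 1 0 0;0 -0.27 1 0 0;0 -0.27 0.9 0 0;0 0 0.4 0 0;0 0 0 0 0;0 0 0 0 0")

```text
clock: 20.25
ee_pos: [0.6527, -0.012, 0.1494]
tcp_rot: [0.691, 0.722, -0.0, -0.0]
force: [-0.2, 0.8, -1.8]
finger_gap: 0.226
grasp_force: 78.4
```

```bash
python3 - <<'E'
from chips import *
go([.652,-.0188,.0885],92.5)
show(wrist("w8"),wplane,"w");show(camera("scene"),plane,"s");show(camera("top"),plane,"t")
E
```

```text
t 20.25 tcp [ 0.6527 -0.012   0.1494] yaw 92.5 gap 0.226 gf 78.4 F [-0.2  0.8 -1.8] tilt [-0.001  0.    -1.   ]
 turn units 0.00; shift units [-0.14 -0.02  1.22]
w p [ 86.5 121.3] [0.4932 0.0454] 140
w p [ 72.  122.5] [0.4761 0.0449] 8
w p [ 75. 133.] [0.479  0.0349] 14
w p [222.3 222. ] [ 0.6213 -0.0443] 404
w r [ 79.7 114.9] [0.4857 0.0516] 11
w r [ 77.7 127.9] [0.4826 0.0396] 38
w r [ 78.6 124. ] [0.484  0.0432] 172
w o [137.7 220.1] [ 0.5401 -0.0477] 346
s p [275.5 186.1] [0.4847 0.066 ] 15
s p [214.3 186.9] [ 0.6219 -0.0459] 12
s r [274.9 186.2] [0.4866 0.0655] 12
s o [235.4 173.9] [ 0.5381 -0.0515] 21
t p [254.  234.2] [0.4762 0.0434] 61
t r [255.  238.2] [0.4664 0.0408] 9
t r [255.1 242.4] [0.456  0.0403] 9
t r [254.9 240.4] [0.4609 0.0409] 23
```

Emit:
arm_command(motion="0 -0.14 -0.02 0.5 0;0 0 0 0.5 0;0 0 0 0.24 0;0 0 0 0 0;0 0 0 0 0")

```text
clock: 21.02
ee_pos: [0.6528, -0.0189, 0.088]
tcp_rot: [0.691, 0.722, 0.0, 0.0]
force: [0.7, -0.7, -1.8]
finger_gap: 0.224
grasp_force: 78.3
```

```bash
python3 - <<'E'
from h import *
go([.583-.095*.9991+.001,.0023-.0041-.024,.0885],92.5)
E
```

```text
t 21.02 tcp [ 0.6528 -0.0189  0.088 ] yaw 92.5 gap 0.224 gf 78.3 F [ 0.7 -0.7 -1.8] tilt [ 0.001  0.    -1.   ]
 turn units 0.00; shift units [ 0.01 -3.28 -0.01]
```

Emit:
arm_command(motion="0 0 -0.3 0.005 0;0 0 -0.4 0 0;0 0 -0.4 0 0;0 0 -0.4 0 0;0 0 -0.4 0 0;0 0 -0.4 0 0;0 0 -0.35 0 0;0 0 -0.3 0 0;0 0 -0.2 0 0;0 0 -0.13 0 0;0 0 0 0 0;0 0 0 0 0")

```text
clock: 22.52
ee_pos: [0.4892, -0.0262, 0.0873]
tcp_rot: [0.691, 0.722, 0.0, 0.0]
force: [0.7, -0.5, -1.7]
finger_gap: 0.224
grasp_force: 78.3
```

Emit:
arm_command(motion="0 0 0 -0.7 0;0 0 0 -0.9 0;0 0 0.5 0 0;0 0 0.9 0 0;0 0 0.9 0 0;0 0 0 0 0;0 0 0 0 0")

```text
clock: 23.4
ee_pos: [0.6032, -0.0212, 0.167]
tcp_rot: [0.691, 0.722, -0.0, -0.0]
force: [0.1, 1.2, -1.1]
finger_gap: 0.223
grasp_force: 78.5
```

```bash
python3 - <<'E'
from chips import *
go([.6166,.2818,.14],106.9)
w=wrist("w9");s=camera("scene");t=camera("top")
show(w,wplane,"w");show(s,plane,"s");show(t,plane,"t")
im=np.hstack([cv2.resize(w["frame"][60:360,0:400],(400,300)),cv2.resize(s["frame"][150:240,180:300],(400,300))])
cv2.imwrite("pics/c6.png",im[:,:,::-1])
E
```

```text
t 23.4 tcp [ 0.6032 -0.0212  0.167 ] yaw 92.5 gap 0.223 gf 78.5 F [ 0.1  1.2 -1.1] tilt [-0.001  0.    -1.   ]
 turn units -2.88; shift units [5.72 2.02 0.54]
w p [138.8 109.1] [0.4905 0.0445] 285
w p [120.4 115.6] [0.4713 0.039 ] 31
w p [131.1 185.5] [ 0.4789 -0.0288] 18
w p [143.9 193.7] [ 0.4921 -0.0365] 9
w p [148.6 205.1] [ 0.4962 -0.0481] 164
w r [123.  111.3] [0.4742 0.0429] 42
w r [125.7 112.4] [0.477  0.0418] 201
w o [138.4 184.9] [ 0.487  -0.0278] 248
s p [274.7 184.3] [0.4813 0.0589] 9
s r [275.9 186.6] [0.4856 0.0684] 8
t p [254.1 234.3] [0.476  0.0432] 62
t r [254.6 238.1] [0.4666 0.0418] 8
t r [255.1 240.4] [0.4609 0.0404] 25
```

View pics/c6.png

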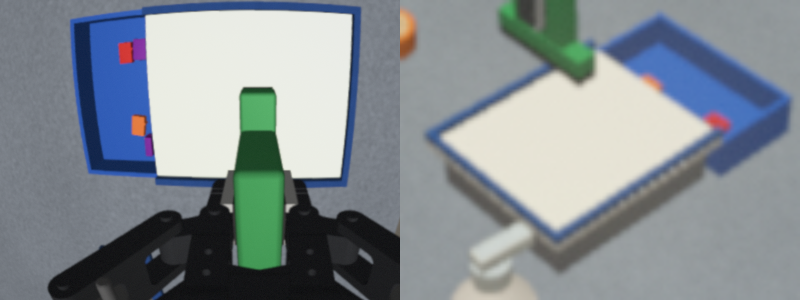

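All four chips are in the blue tray and the plate is clear (wrist crop: chips at (125,52), (140,48), (138,125) and (149,146)). The scraper goes back to its dock next.

Emit:
arm_command(motion="0 0 0 0 -0.96;0 0 0 0 -0.96;0 0 0 0 -0.96;0 0.82 0.29 0 0;0 0.82 0.29 0 0;0 0.82 0.29 0 0;0 0.82 0.29 0 0;0 0.82 0.29 0 0;0 0.82 0.29 0 0;0 0.8 0.28 0.5 0;0 0 0 0 0;0 0 0 0 0")

```text
clock: 25.05
ee_pos: [0.6172, 0.2812, 0.1426]
tcp_rot: [0.596, 0.803, -0.0, 0.0]
force: [0.6, -1.3, -0.4]
finger_gap: 0.224
grasp_force: 78.4
```

```bash
python3 - <<'E'
from h import *
go([.6166,.2818,.055],106.9)
E
```

```text
t 25.05 tcp [0.6172 0.2812 0.1426] yaw 106.9 gap 0.224 gf 78.4 F [ 0.6 -1.3 -0.4] tilt [ 0. -0. -1.]
 turn units -0.00; shift units [ 0.02 -0.01  1.75]
```

Emit:
arm_command(motion="0 0.02 -0.01 0.7 0;0 0 0 0.7 0;0 0 0 0.35 0;0 0 0 0.15 0;0 0 0 0.08 0;0 0 0 0 0;0 0 0 0 0")

```text
clock: 25.92
ee_pos: [0.6167, 0.2828, 0.044]
tcp_rot: [0.596, 0.803, 0.0, 0.0]
force: [-0.5, -0.6, -0.8]
finger_gap: 0.225
grasp_force: 78.6
```

```bash
python3 - <<'E'
from h import *
go([.6166,.2818,.0418],106.9)
E
```

```text
t 25.93 tcp [0.6167 0.2828 0.044 ] yaw 106.9 gap 0.225 gf 78.6 F [-0.5 -0.6 -0.8] tilt [ 0.001  0.001 -1.   ]
 turn units 0.00; shift units [-0.02 -0.01  0.04]
```

Emit:
arm_command(motion="0 -0.02 0 0.02 0;0 0 0 0.02 0;0 0 0 0.01 0;0 0 0 0 0")

```text
clock: 26.42
ee_pos: [0.6168, 0.2816, 0.0411]
tcp_rot: [0.596, 0.803, 0.0, 0.0]
force: [-1.9, -1.7, 5.0]
finger_gap: 0.229
grasp_force: 79.3
```

```bash
python3 - <<'E'
from h import *
go([.6166,.2818,.0418],106.9)
E
```

```text
t 26.43 tcp [0.6168 0.2816 0.0411] yaw 106.9 gap 0.229 gf 79.3 F [-1.9 -1.7  5. ] tilt [ 0. -0. -1.]
 turn units -0.00; shift units [ 0.01 -0.   -0.01]
```

Resting on the dock floor. Release and retreat.

Emit:
arm_command(motion="0.35 0 0 0 0;0.6 0 0 0 0;0.9 0 0 0 0;0.9 0 0 0 0;0.9 0 0 -0.3 0;0.9 0 0 -0.8 0;0.9 0 0 -0.9 0;0.9 0 0 -0.9 0;0.9 0 0 -0.9 0;0.9 -0.4 -0.5 -0.4 0;0.9 0 0 0 0;0.9 0 0 0 0")

```text
clock: 27.92
ee_pos: [0.5986, 0.2556, 0.2511]
tcp_rot: [0.595, 0.803, 0.0, -0.0]
force: [0.8, -0.4, -0.1]
finger_gap: 0.898
grasp_force: 0.0
```

```bash
python3 - <<'E'
from chips import *
go([.6166,.2818,.0418],106.9)
w=wrist("w10");s=camera("scene");t=camera("top")
for ce,a,r,m in blobs(s,(50,110,40),(85,255,255),100): print("s",np.round(ce,1),a,np.round(r[1],1),round(r[2]))
for ce,a,r,m in blobs(s,(125,60,30),(165,255,255),20): print("p",np.round(ce,1),a)
im=np.hstack([cv2.resize(w["frame"][40:340,60:460],(400,300)),cv2.resize(s["frame"][150:300,200:400],(400,300))])
cv2.imwrite("pics/c7.png",im[:,:,::-1])
hsv=cv2.cvtColor(w["frame"],cv2.COLOR_RGB2HSV)
m=cv2.inRange(hsv,(45,80,185),(90,255,255))
n,l,st,ce=cv2.connectedComponentsWithStats(m)
for i in range(1,n):
    if st[i,4]>60: print(st[i],np.round(ce[i],1),np.round(wplane(w,*ce[i],.084),4),np.round(wplane(w,*ce[i],.03),4))
E
```

```text
t 27.93 tcp [0.5986 0.2556 0.2511] yaw 106.9 gap 0.898 gf 0.0 F [ 0.8 -0.4 -0.1] tilt [ 0.  0. -1.]
 turn units 0.00; shift units [0.4  0.5  4.19]
s [297.2 255.1] 668 [38.9 22.4] 27
s [377.3 268.5] 176 [ 9.  28.6] 41
s [345.9 289.7] 282 [29.7 14.8] 45
p [347.  195.3] 70
[233   5  11  10  80] [238.2   9.2] [0.5279 0.414  0.084 ] [0.5195 0.4289 0.03  ]
[290  14  21  32 308] [299.9  29.7] [0.5948 0.4113 0.084 ] [0.5982 0.4258 0.03  ]
[282  50  12  12  97] [287.6  55.7] [0.591  0.3802 0.084 ] [0.5936 0.3892 0.03  ]
[273 107  15  15 224] [280. 114.] [0.6018 0.3193 0.084 ] [0.6063 0.3177 0.03  ]
[272 128  20  56 834] [282.4 155. ] [0.6174 0.2786 0.084 ] [0.6247 0.27   0.03  ]
```

```bash
python3 - <<'E'
from m import *
t=camera("top");s=camera("scene")
for n,c in(("top",t),("scene",s)):
    for k,lo,hi in(("g",(45,60,30),(90,255,255)),("o",(3,110,110),(16,255,255)),("y",(22,140,120),(32,255,255))):
        for ce,a,r,m in blobs(c,lo,hi,20):
            if a<900 and ce[1]>110 and ce[0]>100: print(n,k,np.round(ce,1),a)
print(job_done())
E
```

```text
top g [162.8 176.5] 455
top g [378.1 244.1] 87
top o [374.  183.8] 177
top o [285.8 236.9] 38
top o [171.1 262.5] 21
scene g [215.  120.2] 33
scene g [297.1 255.1] 760
scene g [376.9 269.2] 251
scene g [346.3 290.6] 416
scene o [481.3 128.4] 662
scene o [455.6 128.4] 24
scene o [175.2 161.9] 139
scene o [366.1 211.5] 76
scene y [371.1 202.3] 42
the job is handed in; nothing more can be done
None
```

The job is handed in at about 28 s. The sample tube is fully down in the orange-ringed hole, all four chips are in the catch tray, the scraper is back standing in its dock, and the bystanders I re-checked (green, orange and yellow tubes, tape roll) had not moved; the spray bottle was not re-measured.

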